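Swipe-and-hold test of a smart-glasses touch strip

ROBOT

A 6-joint arm with a two-finger parallel gripper is mounted at the origin on the work surface. World frame = base frame: x ahead of the robot, y to its left, z up, the work surface at z = 0. Lengths are in mm, angles in rad, forces in N, time in s.
With the tool pointing down it reaches from about 350 to 950 mm from the base axis. Payload 17.4 kg.
Tool frame: the origin (TCP) lies between the finger pads; the fingertips stand 19 mm ahead of it and the grasp point (between the pads) is the TCP; z points along the fingers, y is the line along which they close (so a half turn about z gives the same grasp; the last joint's range is limited). The gripper opens to 93 mm and grips with 3 to 60 N. Pads are 15 mm wide; open, the fingers measure 128 mm over their backs; the gripper's body (75 mm by 188 mm) begins 65 mm behind the grasp point.
Start: joints at [1.123, 0.116, 1.442, -0, 1.584, -0.038], TCP at [268.946, 619.113, 216.546] pointing down, gripper open.
Joint ranges: [-2.83, 2.83], [-0.83, 2.19], [0.07, 2.5], [-1.14, 4.28], [0.01, 3], [-2.97, 2.97]. Speed limits (rad/s): [1.89, 1.89, 2.22, 3.14, 3.14, 3.14].

INTERFACE

Orientations are given as a unit quaternion [x, y, z, w].
In Python, from rig import arm, cams gives the robot as it stands.
- The arm moves only by the shell command python3 -m inch 'ROWS' [FORCE]. ROWS is JSON, a list that holds one entry, the list of rows, each a list of 7 numbers: the turn, a rotation vector about the tool's x, y, z in rad, then the shift along the tool's x, y, z in m, then the finger opening in m, from 0 to 0.093. In form: [[[rx, ry, rz, tx, ty, tz, gripper], ...]]. A call has exactly 8 rows; each row shifts and turns the commanded pose from where the row before left it, along the tool's axes as they then stand; what a row does not reach is not made up. A row lasts 1/10 s, in which the tool goes at most 50 mm and 8.59 degrees, less where a joint would pass 70% of its speed; a pose out of reach is approached as far as the arm can. A call is refused whole if a number of a shift passes 0.05 or a number of a turn 0.15, either way. A call with a gripper value outside its range is refused whole. The fingers move at their own pace and stop on an object; FORCE is the grip in N (left out, the last holds). Time passes only in rows, so rows that do not move let the fingers close, or fill a call up. It gives the time, the measured TCP pose, the force, the opening and the grip force at its end, in the units of the state.
- arm.get_state(): the state, without advancing time (a new reading comes with each control period).
- cams.camera(name): name is "side" or "top" or "wrist"; returns a dict with "frame" (400x640x3 uint8, blue, green, red), "range_z" (400x640 float32, mm along the optical axis (not along the pixel's ray), 0 where there is no reading), "K" (3x3 intrinsics, pixels), "rvec" (rotation vector, rad) and "tvec" (3), from world to camera coordinates, as OpenCV has them. Camera axes: x right, y down, z forward; pixel columns grow to the right and rows downward; lengths in mm; the calibration is good to about 2 mm. A picture is of the moment at which its call begins.
- arm.sign_off(): hands the job in; it is judged then, once.
The state is a dict: "time_s": time; "joint_positions": joint angles; "joint_vel": joint speeds; "joint_torque": joint torques, N m; "ee_pos": TCP position; "ee_rot": TCP orientation; "contact_force": force on the tool from outside, world axes, zero at the start; "torque": the same for the moment, N m; "finger_gap": opening from 0.0 (shut) to 1.0 (fully open); "grip_force": force on a finger pad.
Only numpy, scipy, OpenCV 4.12 (cv2) and the standard library are available. Lean on these libraries where they do the work, as an engineer would, in place of code of your own. Each camera call takes 0.05 s, during which the arm holds its last target. There are 200 camera calls.

TASK

Two spring-floating nests each hold a glasses temple; on the one with the blue touch strip, swipe the strip with the closed fingertips, pointing down, in one unbroken light stroke: set down on the white dot at the steel hinge end, follow the strip over every dot in turn round the bend, and finish the program while still resting lightly on the last dot at the ear end. Never press so hard that the nest goes down to its stop, and do not lift the fingertips off the strip on the way. The temple must stay seated in its nest, and the other temple and its nest, and everything else on the table, are left alone.

Things in the scene. Friction and masses are not known exactly. Their poses are not given: they have to be found in the camera images.
- temple_a: temple (side arm) of smart glasses under test, violet, loose in nest a, outer face up; 12 mm thick, 16 wide, 165 long, 45 g; blue touch strip 8 mm wide along the middle of its upper face. Origin: on the underside, centre line of the straight part; x from the steel hinge towards the ear, z up. Straight to x = 15 mm, then bends to -y through (40, -10) to its end at (72, -36) mm
- nest_a (a joint): sprung nest under temple_a: travel down in m, 0 = up (at rest), 0.012 = at its hard stop. Starts to sink at about 1 N, then 2 mm for each newton (500 N/m), stop near 7 N; goes straight down without tipping. At rest the temple's upper face is 56 mm above the table; the nest's locating blocks around it are 6 mm lower than that face
- seat_a (a point): point on the floor of nest a under temple_a's origin (moves with the nest), axes as temple_a when seated
- fixture_a: fixed aluminium base 200 x 100 x 16 mm that carries nest a; origin on the table under temple_a's origin, x and y as temple_a's
- fixture_b: the same base carrying nest b, with a spare temple; not part of the job
- nest_b (a joint): the same kind of floating nest in the other fixture (0 = up); leave alone
- temple_b: spare temple of the same shape, grey, without strip or dots, lying in nest b; leave alone
- lens: loose lens barrel standing upright, black, 37 mm across, 44 mm high, origin under it; leave alone
- camera: loose small black camera with a lens, 75 x 30 x 30 mm, origin under its body; leave alone
- screwdriver: loose screwdriver, 150 mm long, lying; leave alone
- cleaner: loose bottle of 52 mm diameter, 120 mm high, origin under it; leave alone
- cots: loose empty white cup of 70 mm diameter, 50 mm high, origin under it; leave alone
- gauge: loose steel disc gauge of 50 mm diameter with a small knob, 26 mm high, origin under it; leave alone
- dot1 (a point): white dot, 6 mm across, on the upper face of temple_a (z up), at the steel hinge end of the strip; dots are about 34 mm apart, the strip runs straight from dot to dot within 2 mm
- dot2 (a point): white dot, 6 mm across, on the upper face of temple_a (z up), second along; dots are about 34 mm apart, the strip runs straight from dot to dot within 2 mm
- dot3 (a point): white dot, 6 mm across, on the upper face of temple_a (z up), third along, in front of the bend; dots are about 34 mm apart, the strip runs straight from dot to dot within 2 mm
- dot4 (a point): white dot, 6 mm across, on the upper face of temple_a (z up), on the bend; dots are about 34 mm apart, the strip runs straight from dot to dot within 2 mm
- dot5 (a point): white dot, 6 mm across, on the upper face of temple_a (z up), last, at the ear end; dots are about 34 mm apart, the strip runs straight from dot to dot within 2 mm

How it is judged:
By the outcome, as a careful person would: the job done as asked, in the order asked, and still so for the second after the job is handed in, while the arm keeps its last pose, push and grip.
It also fails if it takes over 40 s, if anything falls off the work surface, if the arm or the gripper's body presses on something with over 40 N, if the wrist force passes 120 N, or if a joint passes its speed limit or range.

## Working session

There is one attempt and no reset: what is moved stays moved. The work goes in short steps, Python scripts to look and compute and a shell command to move; the robot and the scene stay as the last step left them, time stands still between calls to the robot, and variables do not carry over. Pictures are saved under pics/ and viewed, at most 10 in all, crops included, and the job is handed in when it is done.

```bash
mkdir -p pics; ls
cat > h.py <<'E'
import numpy as np,cv2,json
from rig import arm,cams
def P(c,uv,z):
    R=cv2.Rodrigues(np.array(c["rvec"],float))[0];t=np.array(c["tvec"],float).ravel();C=-R.T@t
    u=cv2.undistortPoints(np.array(uv,float).reshape(-1,1,2),np.array(c["K"],float),None).reshape(-1,2)
    d=np.c_[u,np.ones(len(u))]@R
    return C+d*((z-C[2])/d[:,2])[:,None]
E
python3 - <<'E'
from h import *
s=arm.get_state();print({k:s[k] for k in("time_s","ee_pos","ee_rot","contact_force","finger_gap")})
for n in("top","side"):
    c=cams.camera(n);cv2.imwrite(f"pics/{n}0.png",c["frame"]);np.save(f"{n}0.npy",c,allow_pickle=True)
E
```

```text
pics
{'time_s': 0.0, 'ee_pos': array([268.85559439, 618.91214737, 215.82891612]), 'ee_rot': array([ 2.03471377e-01,  9.79080732e-01, -5.44991940e-04, -1.44972159e-04]), 'contact_force': array([-0.33832144,  0.10596547, -1.04165776]), 'finger_gap': 0.9989249396832973}
```

View pics/top0.png

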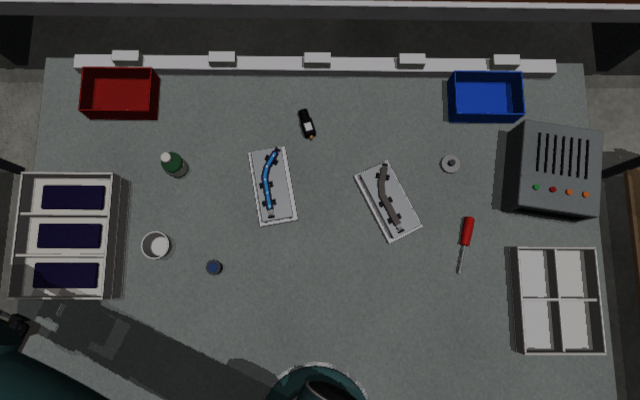

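The top view shows the blue-strip temple at about (268,180), with its hinge end near (270,212) and its ear end near (277,150). The grey spare is at (390,195). Next I'll measure the strip in both views.

Run:
```python
from h import *
for n in("top","side"):
    c=np.load(f"{n}0.npy",allow_pickle=True).item();f=c["frame"]
    hsv=cv2.cvtColor(f,cv2.COLOR_BGR2HSV)
    m=cv2.inRange(hsv,(98,120,80),(125,255,255))
    k,l,st,ce=cv2.connectedComponentsWithStats(m)
    for i in range(1,k):
        if st[i,4]>8: print(n,st[i],ce[i].round(1),P(c,[ce[i]],56).round(0))
c=np.load("top0.npy",allow_pickle=True).item()
a=cv2.resize(c["frame"][140:230,235:315],None,fx=6,fy=6,interpolation=cv2.INTER_CUBIC)
cv2.imwrite("pics/t1.png",a)
print(P(c,[(270,212),(277,150),(318,390),(307,125)],56))
```

```text
top [ 454   71   71   44 1822] [483.1  96.4] [[ 822. -440.   56.]]
top [265 152  11  15  53] [270.5 159.1] [[647. 116.  56.]]
top [263 167   9  42 143] [266.4 187.6] [[573. 124.  56.]]
top [209 263   9   8  54] [212.6 266.9] [[375. 251.  56.]]
side [282 180  36  16  82] [297.4 186.5] [[593. 125.  56.]]
side [216 197   7   4  25] [219.1 198.4] [[364. 242.  56.]]
side [ 452  208   82   46 2218] [488.4 231.4] [[ 815. -441.   56.]]
[[511.32516928 113.95081685  56.        ]
 [671.6160619   99.47681496  56.        ]
 [ 90.23915328  -7.47780601  56.        ]
 [739.10390107  23.23698896  56.        ]]
```

View pics/t1.png

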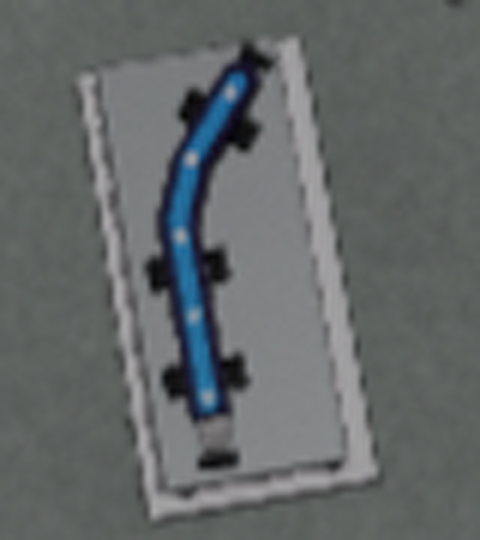

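The zoomed crop shows five white dots. Hinge to ear, in crop pixels (6x), they are at (207,397), (194,315), (180,236), (191,158) and (230,92), with the steel hinge at (213,435).

Run:
```python
from h import *
c=np.load("top0.npy",allow_pickle=True).item()
px=np.array([(207,397),(194,315),(180,236),(191,158),(230,92)])/6+[235-.42,140-.42]
p=P(c,px,56);print(p.round(1),np.linalg.norm(np.diff(p,axis=0),axis=1))
for u in px.round().astype(int): print(c["range_z"][u[1],u[0]])
s=arm.get_state()
from scipy.spatial.transform import Rotation as R
r=R.from_quat(s["ee_rot"]);print(r.as_matrix().round(3))
print(((p-s["ee_pos"])@r.as_matrix()).round(0))
w=cams.camera("wrist");Rw=cv2.Rodrigues(np.array(w["rvec"],float))[0];C=-Rw.T@np.array(w["tvec"]).ravel()
print("cam in tool",r.as_matrix().T@(C-s["ee_pos"]), (Rw@r.as_matrix()).round(2),w["K"])
```

```text
[[527.1 116.6  56. ]
 [561.9 122.8  56. ]
 [595.8 129.4  56. ]
 [629.6 125.6  56. ]
 [658.6 109.7  56. ]] [35.33184462 34.48987841 34.04165643 33.06898428]
1176.2552
1179.6342
1185.5006
1192.1565
1197.4396
[[-0.917  0.398 -0.   ]
 [ 0.398  0.917 -0.001]
 [ 0.    -0.001 -1.   ]]
[[-437. -358.  160.]
 [-466. -338.  160.]
 [-495. -319.  160.]
 [-527. -309.  160.]
 [-560. -312.  160.]]
cam in tool [  82.71779079    0.29659452 -169.00592957] [[-0.    1.   -0.  ]
 [-0.95 -0.   -0.3 ]
 [-0.3   0.    0.95]] [[303.97359264   0.         317.44589331]
 [  0.         303.97359264 195.46218965]
 [  0.           0.           1.        ]]
```

```bash
python3 -m inch '[[[0,0,-0.137,0,0,0,0],[0,0,-0.137,0,0,0,0],[0,0,-0.137,0,0,0,0],[0,0,0,-0.022,-0.038,0,0],[0,0,0,-0.022,-0.038,0,0],[0,0,0,-0.022,-0.038,0,0],[0,0,0,-0.022,-0.038,0,0],[0,0,0,-0.022,-0.038,0,0]]]' 15 && python3 -m inch '[[[0,0,0,-0.022,-0.038,0,0],[0,0,0,-0.022,-0.038,0,0],[0,0,0,-0.022,-0.038,0,0],[0,0,0,-0.022,-0.038,0,0],[0,0,0,-0.022,-0.038,0,0],[0,0,0,-0.022,-0.038,0,0],[0,0,0,-0.022,-0.038,0,0],[0,0,0,0,0,0,0]]]'
python3 - <<'E'
from h import *
s=arm.get_state();print({k:s[k] for k in("time_s","ee_pos","ee_rot","contact_force","finger_gap")})
c=cams.camera("wrist");cv2.imwrite("pics/w1.png",c["frame"]);np.save("w1.npy",c,allow_pickle=True)
E
```

```text
time_s: 0.95
ee_pos: [379.6, 427.6, 216.4]
ee_rot: [-0.001, 1.0, -0.0, -0.0]
contact_force: [0.4, 0.5, -0.1]
finger_gap: 0.361
grip_force: 0.0
time_s: 1.75
ee_pos: [535.1, 159.6, 216.1]
ee_rot: [0.001, 1.0, -0.001, -0.0]
contact_force: [-0.1, 0.3, -0.2]
finger_gap: 0.003
grip_force: 0.0
{'time_s': 1.75, 'ee_pos': array([535.10742927, 159.6492233 , 216.1295786 ]), 'ee_rot': array([ 1.38520147e-03,  9.99998898e-01, -5.16852571e-04, -1.37628137e-04]), 'contact_force': array([-0.13975868,  0.28867191, -0.19423612]), 'finger_gap': 0.003412448605014979}
```

View pics/w1.png

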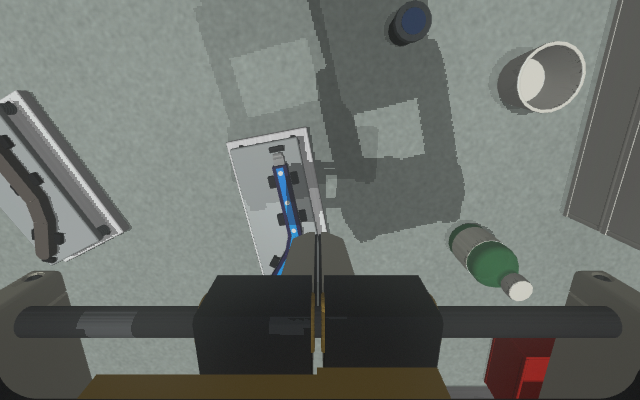

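The wrist view shows dots 1–3 at about (280,174), (287,203) and (294,233). The fingers hide the bend, so I'll move forward to see all five dots.

```bash
python3 -m inch '[[[0,0,0,-0.03,-0.01,0,0],[0,0,0,-0.03,-0.01,0,0],[0,0,0,-0.03,-0.01,0,0],[0,0,0,-0.03,-0.01,0,0],[0,0,0,0,0,0,0],[0,0,0,0,0,0,0],[0,0,0,0,0,0,0],[0,0,0,0,0,0,0]]]'
python3 - <<'E'
from h import *
c=cams.camera("wrist");np.save("w2.npy",c,allow_pickle=True);f=c["frame"]
hsv=cv2.cvtColor(f,cv2.COLOR_BGR2HSV)
m=cv2.inRange(hsv,(98,110,60),(125,255,255))
m[:60]=0;m[330:]=0
k,l,st,ce=cv2.connectedComponentsWithStats(m)
for i in range(1,k):
    if st[i,4]>20: print(st[i])
x,y=200,60
cv2.imwrite("pics/w2.png",cv2.resize(f[y:y+220,x:x+240],None,fx=2.5,fy=2.5,interpolation=cv2.INTER_CUBIC))
w=((hsv[...,1]<90)&(hsv[...,2]>150)).astype(np.uint8)
roi=cv2.morphologyEx(m,cv2.MORPH_CLOSE,np.ones((11,11)))
k,l,st,ce=cv2.connectedComponentsWithStats(w&(roi>0).astype(np.uint8))
for i in range(1,k):
    if st[i,4]>3: print(st[i,4],ce[i].round(1),P(c,[ce[i]],56).round(1))
E
```

```text
time_s: 2.6
ee_pos: [652.8, 124.3, 217.0]
ee_rot: [-0.001, 1.0, 0.0, 0.0]
contact_force: [-0.3, 0.0, 0.5]
finger_gap: 0.002
grip_force: 0.0
[ 300   60   29  132 1002]
23 [317.8  93. ] [[563.2 124.6  56. ]]
10 [323.1 127.9] [[598.4 130.2  56. ]]
19 [320.  158.6] [[631.4 127.1  56. ]]
```

View pics/w2.png

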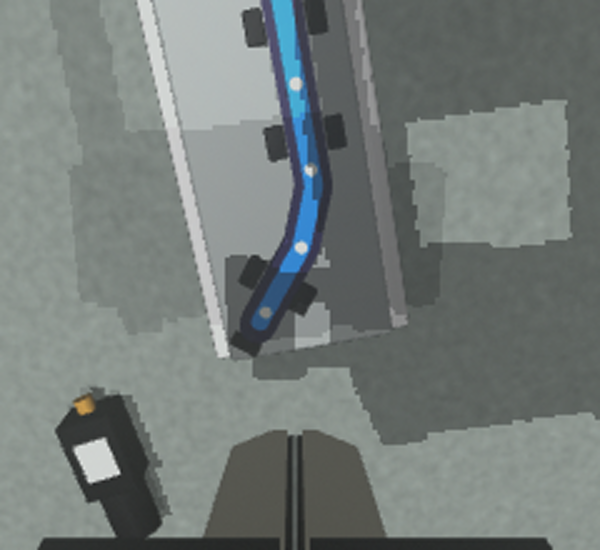

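The crop shows dots 2–5 at crop pixels (295,84), (309,170), (301,247) and (265,312). Dot 1 is just off the top of the crop, so I'll find it in the full frame.

Run:
```python
from h import *
c=np.load("w2.npy",allow_pickle=True).item();f=c["frame"]
sub=f[35:85,295:335];v=cv2.cvtColor(sub,cv2.COLOR_BGR2HSV)
w=((v[...,1]<110)&(v[...,2]>150)).astype(np.uint8)
k,l,st,ce=cv2.connectedComponentsWithStats(w)
for i in range(1,k):
    if 3<st[i,4]<60: print(st[i,4],ce[i]+[295,35],P(c,[ce[i]+[295,35]],56).round(1))
px=np.array([(295,84),(309,170),(301,247),(265,312)])/2.5+[199.7,59.7]
print(P(c,px,56).round(1)); z=c["range_z"]
for u in px.round().astype(int): 
    R=cv2.Rodrigues(np.array(c["rvec"],float))[0];q=np.linalg.inv(c["K"])@[u[0],u[1],1]*z[u[1],u[0]]
    print((R.T@(q-np.array(c["tvec"]).ravel())).round(1))
s=arm.get_state();print(s["ee_pos"],s["contact_force"])
```

```text
31 [311.58064516  56.5483871 ] [[528.8 118.3  56. ]]
[[563.5 124.4  56. ]
 [598.2 130.4  56. ]
 [631.2 127.2  56. ]
 [660.8 111.1  56. ]]
[563.2 124.7  57.5]
[598.4 130.1  57.2]
[630.5 127.   57.1]
[659.5 111.5  58.5]
[652.92206447 124.19549979 217.03526091] [ 0.73856709 -0.17116014 -0.90776029]
```

```bash
python3 -m inch '[[[0,0,0,0.025,-0.0013,0.021,0],[0,0,0,0.025,-0.0013,0.021,0],[0,0,0,0.025,-0.0013,0.021,0],[0,0,0,0.025,-0.0013,0.021,0],[0,0,0,0.025,-0.0013,0.021,0],[0,0,0,0,0,0.015,0],[0,0,0,0,0,0,0],[0,0,0,0,0,0,0]]]'
python3 - <<'E'
from h import *
a=[]
for n in("wrist","side","wrist"):
    c=cams.camera(n);np.save("w3"+n+".npy",c,allow_pickle=True)
    s=arm.get_state();a.append(s["ee_pos"]);print(s["ee_pos"].round(2),s["contact_force"].round(2))
f=np.load("w3wrist.npy",allow_pickle=True).item()["frame"];s=np.load("w3side.npy",allow_pickle=True).item()["frame"]
A=cv2.resize(f[150:350,220:420],(400,400));B=cv2.resize(s[130:230,250:350],(400,400))
cv2.imwrite("pics/w3.png",np.hstack([A,B]))
E
```

```text
time_s: 3.45
ee_pos: [529.2, 117.1, 97.4]
ee_rot: [-0.001, 1.0, 0.0, 0.0]
contact_force: [0.2, -0.4, -0.0]
finger_gap: 0.004
grip_force: 0.0
[529.53 117.11  97.7 ] [ 0.25 -0.22 -0.06]
[529.55 117.05  97.71] [0.26 0.27 0.62]
[529.47 117.02  97.55] [-0.12  0.77  0.35]
```

View pics/w3.png

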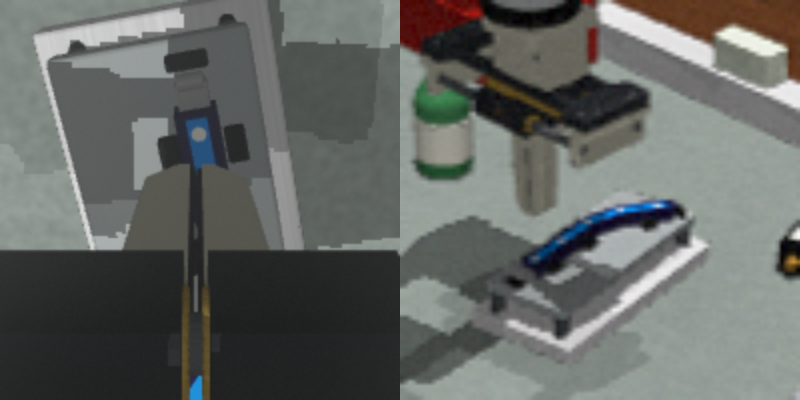

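The left half (wrist view) shows dot 1 just ahead of the fingertips at crop pixel (199,134), i.e. full frame (319.5,217). The right half (side view) shows the tips above the hinge end of the strip, clear of everything.

Run:
```python
from h import *
c=np.load("w3wrist.npy",allow_pickle=True).item()
sub=c["frame"][205:230,305:335];v=cv2.cvtColor(sub,cv2.COLOR_BGR2HSV)
w=((v[...,1]<110)&(v[...,2]>110)).astype(np.uint8)
k,l,st,ce=cv2.connectedComponentsWithStats(w)
for i in range(1,k):
    if st[i,4]>5: print(st[i],ce[i]+[305,205],P(c,[ce[i]+[305,205]],56).round(1))
```

```text
[11  8  7  8 46] [319.02173913 216.76086957] [[529.6 118.1  56. ]]
```

```bash
python3 -m inch '[[[0,0,0,0.001,0.0003,0.006,0],[0,0,0,0,0,0.006,0],[0,0,0,0,0,0.005,0],[0,0,0,0,0,0.002,0],[0,0,0,0,0,0.001,0],[0,0,0,0,0,0.001,0],[0,0,0,0,0,0,0],[0,0,0,0,0,0,0]]]'; python3 -m inch '[[[0,0,0,0,0,0.0007,0],[0,0,0,0,0,0.0007,0],[0,0,0,0,0,0.0007,0],[0,0,0,0,0,0.0007,0],[0,0,0,0,0,0.0007,0],[0,0,0,0,0,0,0],[0,0,0,0,0,0,0],[0,0,0,0,0,0,0]]]'
```

```text
time_s: 4.4
ee_pos: [527.6, 117.2, 75.7]
ee_rot: [-0.001, 1.0, 0.0, 0.0]
contact_force: [0.0, 0.2, 0.1]
finger_gap: 0.004
grip_force: 0.0
time_s: 5.2
ee_pos: [527.6, 117.2, 72.1]
ee_rot: [-0.001, 1.0, -0.0, 0.0]
contact_force: [0.3, 0.3, 0.6]
finger_gap: 0.006
grip_force: 0.0
```

```bash
python3 -m inch '[[[0,0,0,0,0,0.0005,0],[0,0,0,0,0,0.0005,0],[0,0,0,0,0,0,0],[0,0,0,0,0,0,0],[0,0,0,0,0,0,0],[0,0,0,0,0,0,0],[0,0,0,0,0,0,0],[0,0,0,0,0,0,0]]]' >/dev/null
python3 - <<'E'
from h import *
for n in("wrist","side","wrist","side"):
    c=cams.camera(n);np.save("w4"+n+".npy",c,allow_pickle=True)
    s=arm.get_state();print(s["ee_pos"].round(2),s["contact_force"].round(2))
f=np.load("w4wrist.npy",allow_pickle=True).item()["frame"];s=np.load("w4side.npy",allow_pickle=True).item()["frame"]
A=cv2.resize(f[150:350,220:420],(400,400));B=cv2.resize(s[150:210,260:320],(400,400))
cv2.imwrite("pics/w4.png",np.hstack([A,B]))
E
```

```text
[527.55 117.24  71.06] [-0.13  0.43 -0.58]
[527.56 117.22  71.07] [-0.4   0.28  0.59]
[527.55 117.23  71.05] [0.17 0.18 0.15]
[527.56 117.22  71.06] [-0.1   0.53 -0.3 ]
```

View pics/w4.png

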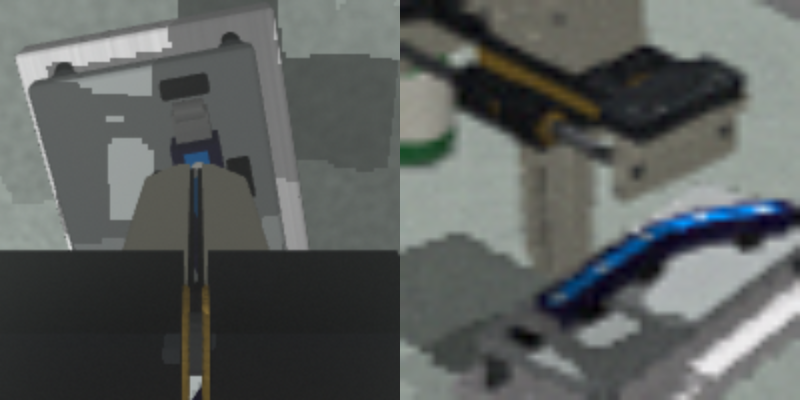

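The fingertips are above dot 1, whose rim still shows at the tip edge at crop pixel (197,167). The mean force is zero, so there's no contact yet. I'll compare the tip height with the face height using the depth image.

Run:
```python
from h import *
c=np.load("w4wrist.npy",allow_pickle=True).item();z=c["range_z"]
R=cv2.Rodrigues(np.array(c["rvec"],float))[0]
for u in (310,318,325):
  for v in range(224,246,2):
    q=np.linalg.inv(c["K"])@[u,v,1]*z[v,u]
    print(u,v,(R.T@(q-np.array(c["tvec"]).ravel())).round(1),c["frame"][v,u])
```

```text
310 224 [522.  112.2  56.3] [49 42 42]
310 226 [523.4 112.2  56.5] [53 42 42]
310 228 [524.3 112.2  57.6] [54 43 43]
310 230 [526.2 112.2  56.6] [53 43 43]
310 232 [519.6 112.7  74.3] [83 90 89]
310 234 [519.4 112.7  77.5] [83 90 90]
310 236 [519.2 112.8  80.8] [83 90 90]
310 238 [519.4 112.9  82.9] [82 89 89]
310 240 [519.8 112.9  84.8] [82 90 90]
310 242 [519.2 113.   88.4] [84 90 90]
310 244 [519.4 113.   90.5] [83 90 90]
318 224 [521.3 117.4  58. ] [53 44 43]
318 226 [522.6 117.4  58.2] [102  68  41]
318 228 [524.8 117.4  56.5] [124  82  39]
318 230 [526.  117.4  56.8] [125  84  47]
318 232 [444.9 117.  240.1] [126 130 130]
318 234 [521.2 117.4  73.7] [100 103 102]
318 236 [521.1 117.4  76.6] [78 79 78]
318 238 [520.8 117.4  79.9] [76 68 56]
318 240 [521.2 117.4  81.7] [77 58 41]
318 242 [520.8 117.4  85.1] [76 57 38]
318 244 [521.1 117.4  87.1] [76 57 39]
325 224 [521.5 122.   57.5] [53 43 44]
325 226 [523.  122.   57.3] [54 42 43]
325 228 [524.9 122.   56.3] [52 41 41]
325 230 [526. 122.  57.] [53 43 42]
325 232 [519.2 121.5  75.2] [82 89 88]
325 234 [519.6 121.5  77.1] [82 90 90]
325 236 [519.7 121.4  79.7] [82 89 89]
325 238 [520.  121.4  81.8] [81 89 89]
325 240 [519.8 121.3  84.8] [81 89 89]
325 242 [519.3 121.2  88.2] [82 89 89]
325 244 [519.5 121.2  90.4] [83 90 90]
```

Depth puts the tip's front edge near z=73, about 16 mm above the face at roughly 56.5, which fits the zero force. I'll go on down in small steps, checking the force.

```bash
python3 -m inch '[[[0,0,0,-0.001,0,0.001,0],[0,0,0,0,0,0.001,0],[0,0,0,0,0,0.001,0],[0,0,0,0,0,0.001,0],[0,0,0,0,0,0,0],[0,0,0,0,0,0,0],[0,0,0,0,0,0,0],[0,0,0,0,0,0,0]]]'
python3 - <<'E'
from h import *
for n in("wrist","side","wrist","side"):
    c=cams.camera(n);s=arm.get_state();print(s["ee_pos"].round(2),s["contact_force"].round(2))
E
```

```text
time_s: 7.0
ee_pos: [528.6, 117.2, 67.1]
ee_rot: [-0.001, 1.0, 0.0, 0.0]
contact_force: [0.0, 0.1, 0.7]
finger_gap: 0.005
grip_force: 0.0
[528.55 117.23  67.08] [-0.49  0.39  0.06]
[528.58 117.22  67.09] [-0.27  0.19  0.18]
[528.58 117.22  67.07] [-0.54 -0.16 -0.26]
[528.55 117.23  67.07] [-0.64  0.47 -0.  ]
```

Still free. I'll repeat the step.

```bash
python3 -m inch '[[[0,0,0,0,0,0.001,0],[0,0,0,0,0,0.001,0],[0,0,0,0,0,0.001,0],[0,0,0,0,0,0.001,0],[0,0,0,0,0,0,0],[0,0,0,0,0,0,0],[0,0,0,0,0,0,0],[0,0,0,0,0,0,0]]]'
python3 - <<'E'
from h import *
for n in("wrist","side","wrist","side"):
    c=cams.camera(n);s=arm.get_state();print(s["ee_pos"].round(2),s["contact_force"].round(2))
z=c
c=cams.camera("wrist");z=c["range_z"];np.save("w5.npy",c,allow_pickle=True)
R=cv2.Rodrigues(np.array(c["rvec"],float))[0]
for v in range(226,238):
    q=np.linalg.inv(c["K"])@[325,v,1]*z[v,325]
    print(v,(R.T@(q-np.array(c["tvec"]).ravel())).round(1),c["frame"][v,325])
E
```

```text
time_s: 8.0
ee_pos: [528.5, 117.3, 63.1]
ee_rot: [-0.001, 1.0, 0.0, 0.0]
contact_force: [0.2, -0.1, -1.0]
finger_gap: 0.006
grip_force: 0.0
[528.57 117.22  63.09] [0.06 0.65 0.08]
[528.56 117.23  63.08] [-0.4   0.03  0.31]
[528.55 117.23  63.08] [0.6  0.58 0.41]
[528.6  117.23  63.12] [ 0.23 -0.89  0.91]
226 [520.4 121.8  57.8] [54 43 43]
227 [521.2 121.8  57.5] [52 42 42]
228 [522.3 121.8  56.6] [53 42 42]
229 [523.  121.8  56.5] [53 42 43]
230 [523.6 121.8  56.7] [52 41 41]
231 [524.1 121.8  57. ] [55 46 46]
232 [520.5 121.6  66.5] [83 90 90]
233 [520.6 121.5  67.9] [82 89 90]
234 [520.5 121.5  69.3] [82 90 90]
235 [521.  121.5  69.8] [83 90 90]
236 [521.2 121.5  70.6] [83 91 90]
237 [520.5 121.4  73.6] [83 90 90]
```

```bash
cat > r.py <<'E'
from h import *
L=[]
for i in range(8):
    cams.camera("wrist");s=arm.get_state();L.append(np.r_[s["ee_pos"],s["contact_force"]])
print(s["time_s"],np.mean(L,0).round(2))
E
python3 -m inch '[[[0,0,0,0,0,0.001,0],[0,0,0,0,0,0.001,0],[0,0,0,0,0,0.0005,0],[0,0,0,0,0,0,0],[0,0,0,0,0,0,0],[0,0,0,0,0,0,0],[0,0,0,0,0,0,0],[0,0,0,0,0,0,0]]]' >/dev/null; python3 r.py;python3 -m inch '[[[0,0,0,0,0,0.001,0],[0,0,0,0,0,0.001,0],[0,0,0,0,0,0.0005,0],[0,0,0,0,0,0,0],[0,0,0,0,0,0,0],[0,0,0,0,0,0,0],[0,0,0,0,0,0,0],[0,0,0,0,0,0,0]]]' >/dev/null; python3 r.py
```

```text
9.45 [ 5.2856e+02  1.1723e+02  6.0560e+01  5.0000e-02  2.1000e-01 -6.0000e-01]
10.65 [ 5.2856e+02  1.1723e+02  5.8060e+01  2.3000e-01 -1.1000e-01  1.4000e-01]
```

```bash
python3 -m inch '[[[0,0,0,0,0,0.001,0],[0,0,0,0,0,0.001,0],[0,0,0,0,0,0.0005,0],[0,0,0,0,0,0.0005,0],[0,0,0,0,0,0,0],[0,0,0,0,0,0,0],[0,0,0,0,0,0,0],[0,0,0,0,0,0,0]]]' >/dev/null; python3 r.py;python3 - <<'E'
from h import *
c=cams.camera("wrist");z=c["range_z"];np.save("w6.npy",c,allow_pickle=True)
R=cv2.Rodrigues(np.array(c["rvec"],float))[0]
for v in range(227,237):
    q=np.linalg.inv(c["K"])@[325,v,1]*z[v,325]
    print(v,(R.T@(q-np.array(c["tvec"]).ravel())).round(1),c["frame"][v,325])
s=cams.camera("side")["frame"];f=c["frame"]
A=cv2.resize(f[180:280,270:370],(400,400));B=cv2.resize(s[150:210,260:320],(400,400))
cv2.imwrite("pics/w6.png",np.hstack([A,B]))
E
```

```text
11.85 [ 5.2855e+02  1.1723e+02  5.5070e+01 -7.0000e-02 -3.1000e-01  3.0000e-02]
227 [520.1 121.7  52.1] [66 62 60]
228 [520.1 121.7  53.5] [49 42 41]
229 [520.3 121.7  54.6] [48 41 41]
230 [520.3 121.6  56. ] [49 41 41]
231 [520.4 121.6  57.2] [55 46 46]
232 [521.1 121.6  57.2] [83 90 90]
233 [520.4 121.5  60.1] [84 91 91]
234 [520.6 121.5  61.2] [83 91 90]
235 [520.4 121.4  63. ] [84 92 91]
236 [520.9 121.4  63.3] [83 92 91]
```

View pics/w6.png

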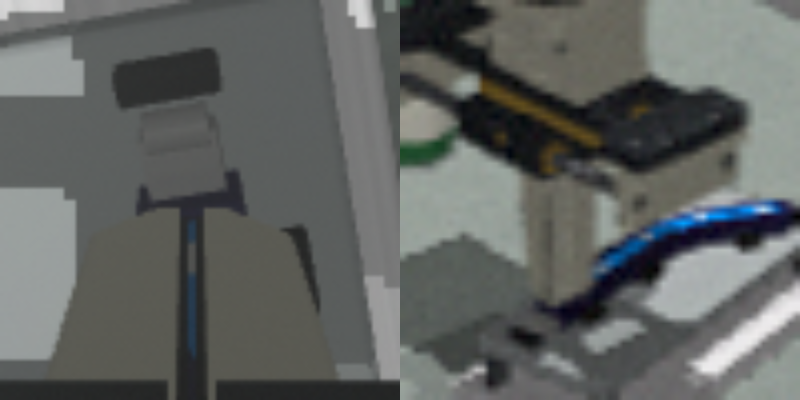

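The left half (wrist view) shows the tip edge just reaching the temple's end edge at crop row 210, with dot 1 visible in the slit between the fingers at (190,262). In the right half (side view) the tips are almost on the strip and the nest hasn't moved. I'll take 1 mm steps with averaged force.

```bash
python3 -m inch '[[[0,0,0,0,0,0.0005,0],[0,0,0,0,0,0.0005,0],[0,0,0,0,0,0.0005,0],[0,0,0,0,0,0,0],[0,0,0,0,0,0,0],[0,0,0,0,0,0,0],[0,0,0,0,0,0,0],[0,0,0,0,0,0,0]]]' >/dev/null; python3 r.py;python3 -m inch '[[[0,0,0,0,0,0.0005,0],[0,0,0,0,0,0.0005,0],[0,0,0,0,0,0.0005,0],[0,0,0,0,0,0,0],[0,0,0,0,0,0,0],[0,0,0,0,0,0,0],[0,0,0,0,0,0,0],[0,0,0,0,0,0,0]]]' >/dev/null; python3 r.py
```

```text
13.15 [ 5.2856e+02  1.1722e+02  5.3550e+01 -3.0000e-01 -1.2000e-01  1.4800e+00]
14.35 [ 5.2856e+02  1.1723e+02  5.2060e+01 -2.5000e-01 -6.0000e-02  2.2800e+00]
```

Contact is established: 1.5 N, then 2.3 N, matching the spring with the face at TCP z≈54.6. Next is the stroke, starting with the segment to dot 2.

```bash
python3 -m inch '[[[0,0,0,-0.00425,0.0008,0.0002,0],[0,0,0,-0.00425,0.0008,0.0002,0],[0,0,0,-0.00425,0.0008,0.0002,0],[0,0,0,-0.00425,0.0008,0.0002,0],[0,0,0,-0.00425,0.0008,0,0],[0,0,0,-0.00425,0.0008,0,0],[0,0,0,-0.00425,0.0008,0,0],[0,0,0,-0.00425,0.0008,0,0]]]' >/dev/null; python3 r.py
python3 - <<'E'
from h import *
c=cams.camera("wrist");s=cams.camera("side")["frame"];f=c["frame"]
A=cv2.resize(f[170:270,270:370],(400,400));B=cv2.resize(s[150:210,270:330],(400,400))
cv2.imwrite("pics/w7.png",np.hstack([A,B]))
E
```

```text
15.55 [5.6294e+02 1.2373e+02 5.1390e+01 1.6600e+00 3.7000e-01 2.2600e+00]
```

View pics/w7.png

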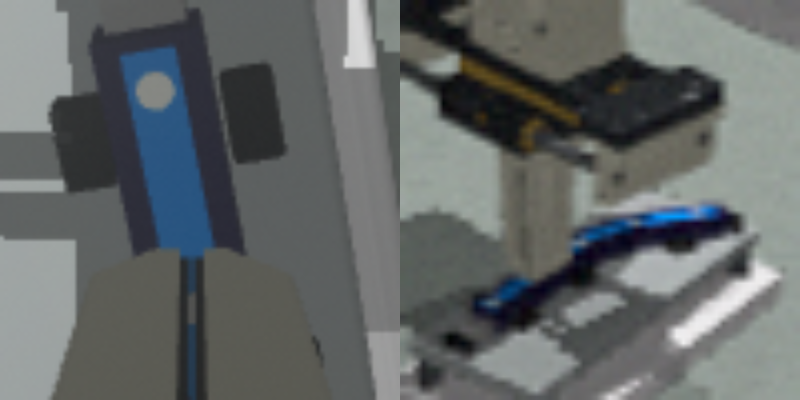

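The temple is still seated with dot 1 uncovered behind the fingers. The strip is centred under the tips, with dot 2 visible in the slit at crop pixel (192,307), and the force is about 2.3 N. On to dots 3 and 4.

```bash
python3 -m inch '[[[0,0,0,-0.0043,0.0008,0.0001,0],[0,0,0,-0.0043,0.0008,0.0001,0],[0,0,0,-0.0043,0.0008,0.0001,0],[0,0,0,-0.0043,0.0008,0,0],[0,0,0,-0.0043,0.0008,0,0],[0,0,0,-0.0043,0.0008,0,0],[0,0,0,-0.0043,0.0007,0,0],[0,0,0,-0.0042,0.0007,0,0]]]'; python3 -m inch '[[[0,0,0,-0.0042,0,0,0],[0,0,0,-0.0042,0,0,0],[0,0,0,-0.0042,0,0,0],[0,0,0,-0.0042,-0.0004,0,0],[0,0,0,-0.0042,-0.0006,0,0],[0,0,0,-0.0042,-0.0008,0,0],[0,0,0,-0.0041,-0.0008,0,0],[0,0,0,-0.0041,-0.0009,0,0]]]' >/dev/null; python3 r.py
python3 - <<'E'
from h import *
c=cams.camera("wrist");s=cams.camera("side")["frame"];f=c["frame"]
A=cv2.resize(f[150:270,260:380],(400,400));B=cv2.resize(s[150:210,275:335],(400,400))
cv2.imwrite("pics/w8.png",np.hstack([A,B]))
E
```

```text
time_s: 16.45
ee_pos: [597.2, 130.0, 50.9]
ee_rot: [-0.001, 1.0, -0.0, -0.0]
contact_force: [-1.6, -1.6, 2.4]
finger_gap: 0.005
grip_force: 1.4
17.65 [ 6.3064e+02  1.2636e+02  5.1090e+01  1.6500e+00 -1.6000e-01  2.7000e+00]
```

View pics/w8.png

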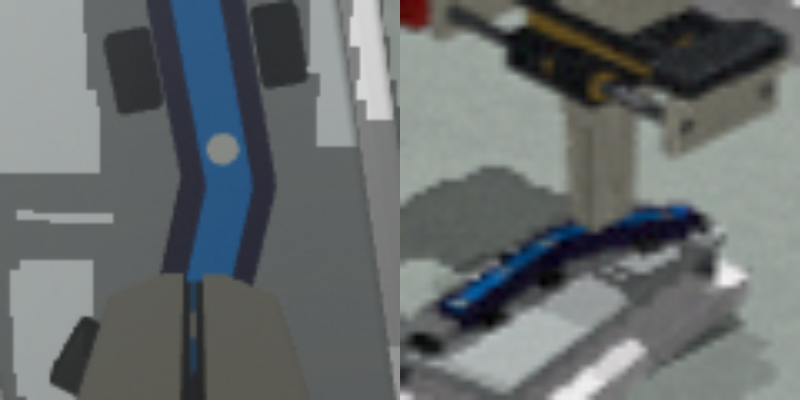

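The temple is still seated, with dot 4 in the slit at crop pixel (193,325). The force is 2.7 N and the fingertips are on the strip past the bend. Last segment, to dot 5.

```bash
python3 -m inch '[[[0,0,0,-0.0037,-0.0019,0,0],[0,0,0,-0.0037,-0.0019,0,0],[0,0,0,-0.0037,-0.0020,0,0],[0,0,0,-0.0037,-0.0020,0,0],[0,0,0,-0.0036,-0.0020,0,0],[0,0,0,-0.0036,-0.0020,0,0],[0,0,0,-0.0036,-0.0021,0,0],[0,0,0,-0.0036,-0.0021,0,0]]]' >/dev/null; python3 r.py
python3 - <<'E'
from h import *
c=cams.camera("wrist");s=cams.camera("side")["frame"];f=c["frame"]
A=cv2.resize(f[150:270,260:380],(400,400));B=cv2.resize(s[150:210,280:340],(400,400))
cv2.imwrite("pics/w9.png",np.hstack([A,B]))
E
```

```text
18.95 [ 6.5983e+02  1.1027e+02  5.1060e+01  1.3300e+00 -3.4000e-01  2.4600e+00]
```

View pics/w9.png

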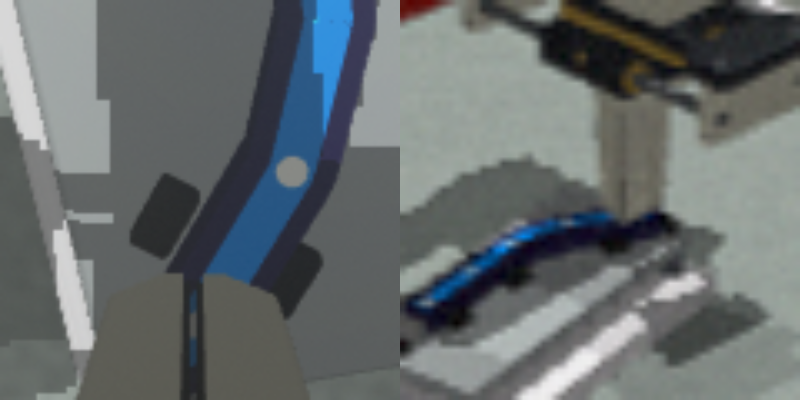

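The fingertips rest on the ear end at about 2.5 N, with dot 5 in the slit at crop pixel (193,325) and the temple still seated. I'll hand it in.

```bash
python3 -c "
from rig import arm
print(arm.sign_off())"
```

```text
the job is handed in; nothing more can be done
None
```

I swiped the blue strip in one light stroke from dot 1 round the bend to dot 5 and handed in with the closed fingertips still resting on dot 5: measured force stayed around 1.5–2.7 N (the stop is near 7 N), the temple still looked seated in the last picture, and it took about 19 s.

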